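# Slide the photo mirror off its stand and lay it on the mat

### The arm

A 7-joint arm with a two-finger parallel gripper is mounted at the origin on a cart in front of the work surface, level with it; the furniture and walls round the work are solid. World frame = base frame: x ahead of the robot, y to its left, z up, the work surface at z = 0. Lengths are in mm, angles in degrees, forces in N, time in s.
With the tool pointing down it reaches from about 400 to 850 mm from the base axis. Payload 4.4 kg.
Tool frame: the origin (TCP) lies between the finger pads; the fingertips stand env.nose_length ahead of it and the grasp point (between the pads) is the TCP (env.nose_length is the distance from the TCP to the fingertips, in mm); z points along the fingers, x is the direction in which the jaws open and shut, and the axes are right-handed (so a half turn about z gives the same grasp; the last joint's range is limited). The gripper opens to 94 mm and grips with 3 to 60 N. Pads are 16 mm wide; open, the fingers measure 119 mm over their backs; the gripper's body (75 mm by 177 mm) begins 78 mm behind the grasp point.
Start: joints at [-68.514, 36.005, 2.206, 86.941, -1.547, 57.084, -1.146], TCP at [277.31, 587.892, 224.478] pointing down, gripper open.
Joint ranges: [-175.42, 175.42], [-21.48, 121.26], [-71.46, 75.88], [10.55, 141.38], [-63.04, 243.04], [13.31, 113.54], [-168.57, 168.57]. Speed limits (degrees/s): [147.25, 147.25, 180, 180, 180, 180, 180].

### API

Orientations are given as [roll, pitch, yaw] about the fixed x, y, z axes, in that order (R = Rz(yaw) Ry(pitch) Rx(roll)).
In Python, from rig import env gives the robot as it stands.
- The arm moves only by the tool drive_tool, never from a script. Its arguments are lists of equal length, an entry for each row: "travel": the shift along the tool's x, y, z in mm, a list of three; "yaw": the turn about the tool's z in degrees. In form: {"travel": [[dx, dy, dz], ...], "yaw": [yaw, ...]}. A call has 1 to 10 rows; each row is the pose to reach, as a shift and turn from the pose commanded when the call began, along the tool's axes at that moment; what a row does not reach only later rows make up. A row lasts 1/10 s, in which the tool goes at most 50 mm and 8.59 degrees, less where a joint would pass 70% of its speed; a pose out of reach is approached as far as the arm can. A call with a gripper value outside its range is refused whole. "claw" is the finger opening in mm, from 0 to 94, set as the call begins (left out, the last holds). The fingers move at their own pace and stop on an object; "squeeze" is the grip in N (left out, the last holds). Time passes only in rows, so rows that repeat a pose let the fingers close. It gives the time, the measured TCP pose, the force and the opening at its end, in the units of the state.
- env.state(): the state, without advancing time (a new reading comes with each control period).
- env.capture(name): name is "side" or "top" or "wrist"; returns a dict with "pixels" (420x560x3 uint8, red, green, blue), "range_z" (420x560 float32, mm along the optical axis (not along the pixel's ray), 0 where there is no reading), "fovy" (degrees; the focal length in pixels is half the picture's height over the tangent of half this angle, whatever the lens; pixels are square), "cx", "cy" (the principal point, pixels), "R" (3x3) and "t" (3): a world point X has camera coordinates R X + t; the wrist camera has in their place "tool_from_camera" (4x4, takes a point from camera to tool coordinates, whose origin is the TCP and whose axes are the tool frame's). Camera axes: x right, y down, z forward; pixel columns grow to the right and rows downward; lengths in mm; the calibration is good to about 2 mm. A picture is of the moment at which its call begins: read the wrist's pose just before it.
- env.finish_job(): hands the job in, once; it reports no verdict.
The state is a dict: "clock": time; "joints": joint angles; "joint_vel": joint speeds; "joint_efforts": joint torques, N m; "ee_pos": TCP position; "tool_rot": TCP orientation; "ft_force": force on the tool from outside, world axes, zero at the start; "moment": the same for the moment, N m; "opening": finger opening in mm.
Only numpy, scipy, OpenCV 4.12 (cv2) and the standard library are available. Lean on these libraries where they do the work, as an engineer would, in place of code of your own. Each camera call takes 0.05 s, during which the arm holds its last target.

### The job

Take the silver dental photo mirror from the low two-lane stand: its lane leaves no room for fingers, so first slide it along the lane until about a third of its length overhangs the stand's edge on the robot's side, let it lie there a moment, then grip the overhanging end and lift it well clear. Lay it face up and lengthwise in the middle of the blue mat and let go. Leave the black plate of the same size where it lies in the other lane.

Things in the scene. Friction and masses are not known exactly. Their poses are not given: they have to be found in the camera images.
- mirror_center (a point): Centre (half-way up) of the silver mirror, dark grey rim: a flat plate 140 mm long (x) by 46 wide (y) by 5 thick (z up), 0.08 to 0.17 kg. Lies in either lane, its near end 5 to 30 mm behind the stand's robot-side edge. Slides easily (friction 0.2; fingertips grip better): draw it by pressing lightly (5 to 10 N) on its face behind its middle, or push its far end; 30 mm of lane is free there.
- contrast_plate_center (a point): Centre of the black plate, same size (140 x 46 x 5 mm) and axes as the mirror, lying in the other lane. It must stay where it is (within 15 mm).
- rack: Low fixed white stand, 200 mm long (x, along the lanes, away from the robot) by 119 wide (y); origin at the centre of its underside. Robot-side edge at x = -0.100. Two lanes at y = +0.0285 and -0.0285, 52 mm wide, open at both ends, floors 40 mm above the work surface, between ribs 5 mm high, flush with the plates' faces (45 mm up). The surface before that edge is clear for 60 mm.
- mat: Fixed blue silicone mat lying on the work surface, 180 mm long (x, roughly away from the robot), 120 mm wide (y), 4 mm thick; origin at the centre of its underside.
Not all that is in view belongs to the job. What is meant by the part that bears mirror_center is not yellow, and is the larger of those in its own colour.

How it is judged:
By the outcome, as a careful person would: the job done as asked, in the order asked, and still so for the second after the job is handed in, with the robot touching nothing.
It also fails if it takes over 45 s, if anything falls off the work surface, if the arm or the gripper's body presses on something with over 40 N, if the wrist force passes 120 N, or if a joint passes its speed limit or range.

## Working session

There is one attempt and no reset: what is moved stays moved. The work goes in short steps, Python scripts to look and compute and a tool call to move; the robot and the scene stay as the last step left them, time stands still between calls to the robot, and variables do not carry over. Pictures are saved under pics/ and viewed, and the job is handed in when it is done.

Besides the shell and the picture viewer there is one more tool, called after "Emit:" as name(argument=value, ...), one argument or row to a line, values as JSON. drive_tool: Moves the arm, as the interface text tells. Its arguments: {"type":"object","properties":{"travel":{"type":"array"},"yaw":{"type":"array"},"claw":{"type":"number"},"squeeze":{"type":"number"}},"required":["travel","yaw"]}

```bash
mkdir -p pics; ls; cat > h.py <<'E'
import numpy as np, cv2
from rig import env
def cap(n,save=None):
    s=env.state(); c=env.capture(n); c['s']=s
    if save: cv2.imwrite('pics/'+save,cv2.cvtColor(c['pixels'],cv2.COLOR_RGB2BGR))
    return c
def f(c): return 210/np.tan(np.radians(c['fovy']/2))
def plane(c,uv,z):
    uv=np.atleast_2d(uv).astype(float)
    d=np.c_[(uv[:,0]-c['cx'])/f(c),(uv[:,1]-c['cy'])/f(c),np.ones(len(uv))]
    R=np.array(c['R']);t=np.array(c['t'])
    o=-R.T@t; w=d@R
    return o+w*((z-o[2])/w[:,2])[:,None]
def cloud(c):
    v,u=np.mgrid[:420,:560]; Z=c['range_z']
    P=np.stack([(u-c['cx'])/f(c)*Z,(v-c['cy'])/f(c)*Z,Z],-1)
    return (P-np.array(c['t']))@np.array(c['R'])
E
python3 - <<'E'
from h import *
print(env.state(), env.nose_length)
for n in ['side','top','wrist']:
    c=cap(n,n+'0.png'); print(n,c['fovy'],c['cx'],c['cy'],c.get('R'),c.get('t'),c.get('tool_from_camera'))
E
```

```text
pics
{'clock': 0.0, 'joints': array([-68.51543751,  36.0571545 ,   2.20285224,  86.99474413,
        -1.54694422,  57.0809391 ,  -1.14480467]), 'joint_vel': array([-0.09656702,  0.00051404, -0.05284484, -0.07582717, -0.05611589,
        0.00913054, -0.11420475]), 'joint_efforts': array([ 9.62003251e-04, -5.49726963e+01,  1.14341855e+00, -1.86627871e+01,
       -5.24196716e-02,  2.38875736e-02,  1.43388033e-04]), 'ee_pos': array([277.03499362, 587.33799324, 223.58108665]), 'tool_rot': array([1.79998570e+02, 1.03142325e-01, 6.47463028e+01]), 'ft_force': array([ 0.23852998, -0.59492596, -0.74542151]), 'moment': array([-0.02633876, -0.00687779, -0.01844756]), 'opening': 94.0185031841417} 19.0
side 51.35612382143767 279.97723778131416 215.42053311905815 [[ 9.95179983e-01 -9.80607255e-02  9.46128782e-04]
 [-6.23860549e-02 -6.40516633e-01 -7.65406051e-01]
 [ 7.56622839e-02  7.61657755e-01 -6.43546954e-01]] [-465.32249057   94.49183247  928.30552411] None
top 54.67719046917718 291.05047816566656 211.22389253334484 [[-0.00816429 -0.99941987  0.03306445]
 [-0.99769826  0.00591538 -0.06755132]
 [ 0.06731655 -0.03353986 -0.99716777]] [ 42.05374456 473.79958598 878.55066525] None
wrist 69.30169879046716 278.86057951917184 208.16615186840082 None None [[ 9.99999881e-01 -4.66542372e-04 -1.39453924e-04 -7.31800547e-01]
 [ 4.86937576e-04  9.57529400e-01  2.88335241e-01 -8.36868136e+01]
 [-9.89375572e-07 -2.88335275e-01  9.57529514e-01 -1.60672213e+02]
 [ 0.00000000e+00  0.00000000e+00  0.00000000e+00  1.00000000e+00]]
```

View pics/top0.png

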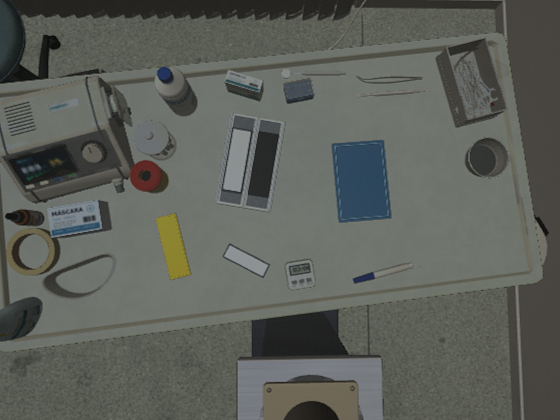

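View pics/side0.png

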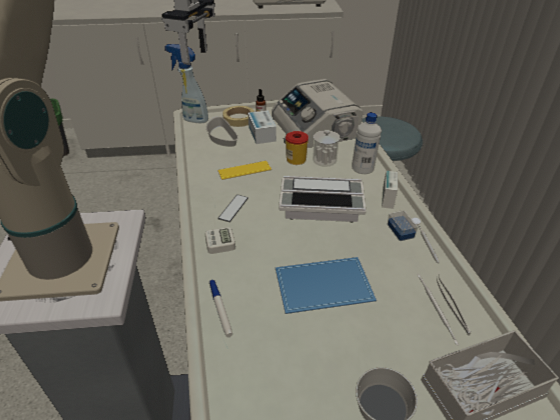

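In the top view, these could be taken for the mirror:
- the silver plate in the stand's left lane (238,160)
- a small loose silver plate (246,260)
- a yellow plate (173,246)
- the black plate in the right lane (264,163)

The description (larger silver one, in a lane) fits (238,160). I'll check it in a crop and measure it.

```bash
python3 - <<'E'
from h import *
c=cap('top'); im=c['pixels']
cv2.imwrite('pics/crop1.png',cv2.cvtColor(cv2.resize(im[100:225,200:400],None,fx=4,fy=4,interpolation=cv2.INTER_CUBIC),cv2.COLOR_RGB2BGR))
P=cloud(c); 
for (u,v) in [(238,160),(264,163),(246,260),(252,130),(360,180),(251,207),(251,150),(300,230)]: print((u,v),im[v,u],P[v,u].round(1))
hsv=cv2.cvtColor(im,cv2.COLOR_RGB2HSV)
def rect(m,z,name):
    n,l,st,ce=cv2.connectedComponentsWithStats(m.astype(np.uint8))
    for i in range(1,n):
        if st[i,4]<400: continue
        ct=max(cv2.findContours((l==i).astype(np.uint8),0,1)[0],key=cv2.contourArea).reshape(-1,2)
        w=plane(c,ct,z)[:,:2].astype(np.float32)
        print(name,st[i],cv2.minAreaRect(w))
rect((hsv[...,0]>95)&(hsv[...,0]<115)&(hsv[...,1]>120),4,'mat')
roi=np.zeros((420,560),bool); roi[105:220,210:295]=1
rect(roi&(P[...,2]>33)&(P[...,2]<55)&(P[...,0]>400),45,'standZ')
rect(roi&(im.max(-1)<50),45,'black')
g=im.min(-1); print(g[160,215:290]); print(g[105:220,236])
E
```

```text
(238, 160) [140 144 145] [582.9 152.4  42.8]
(264, 163) [38 41 39] [575.9  96.8  44.6]
(246, 260) [140 146 148] [367.8 138.4   4.7]
(252, 130) [61 65 67] [648.1 122.4  43.1]
(360, 180) [45 71 93] [ 544.8 -118.2    1.5]
(251, 207) [141 147 145] [482.1 125.1  38.5]
(251, 150) [127 131 132] [604.9 124.7  40.9]
(300, 230) [114 119 112] [432.9  18.7   3.5]
mat [ 336  144   51   74 3127] ((544.0464477539062, -120.17266082763672), (160.98130798339844, 100.89920806884766), 4.2293829917907715)
standZ [ 216  113   70   99 5099] ((578.3719482421875, 125.903564453125), (119.05718994140625, 198.02806091308594), 80.16546630859375)
black [ 248  131   31   67 1302] ((574.1216430664062, 98.90594482421875), (43.41326141357422, 137.94961547851562), 80.15361785888672)
[112 113 113 114 112 113 112 115 121 117 113  89  71 120 142 140 140 139
 138 140 140 141 140 140 140 138 140 138 140 142 120  61  53 109 132 119
 122 114  87  36  40  39  40  40  40  39  40  40  39  38  38  40  41  40
  40  41  38  37  33  58 113 131 119 108  93 112 111 112 111 112 111 112
 111 113 111]
[110 111 110 111 112 112 113 111 119 137 113  72  72  73  72  74  74  74
  74  76  75  74  63  63 113 143 138 140 140 140 140 140 139 140 141 139
 139 140 140 139 140 141 139 140 139 140 139 138 140 139 139 138 139 139
 139 141 139 139 140 140 140 139 140 140 139 140 140 140 140 139 139 140
 139 139 139 139 141 139 138 139 139 140 139 138 143 132  80  46  56  76
  75  78  77  77  77  77  77  76  88 127 133  97 106 113 114 113 114 114
 113 111 115 112 113 113 113]
```

View pics/crop1.png

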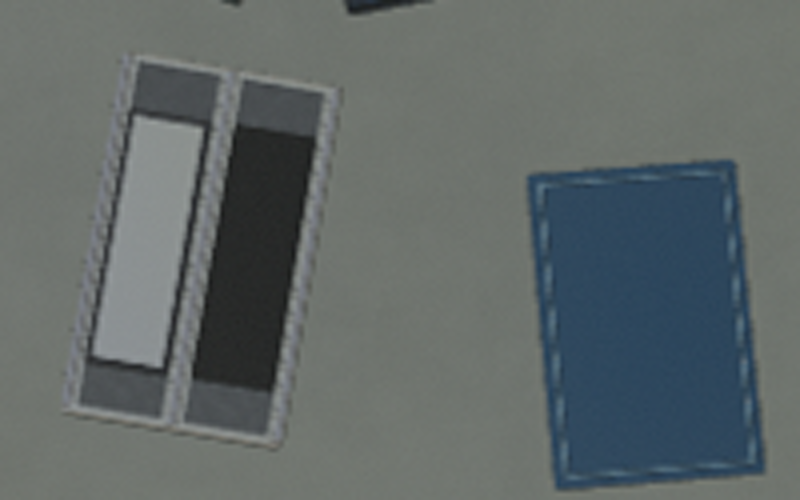

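```bash
cat > m.py <<'E'
from h import *
def rects(c,m,z,amin=300):
    n,l,st,ce=cv2.connectedComponentsWithStats(m.astype(np.uint8)); out=[]
    for i in range(1,n):
        if st[i,4]<amin: continue
        ct=max(cv2.findContours((l==i).astype(np.uint8),0,1)[0],key=cv2.contourArea).reshape(-1,2)
        out.append((st[i][:4].tolist(),cv2.minAreaRect(plane(c,ct,z)[:,:2].astype(np.float32))))
    return out
def norm(r):
    (x,y),(a,b),t=r
    if a<b: a,b,t=b,a,t+90
    t=(t+90)%180-90
    return np.round([x,y,a,b,t],1)
E
python3 - <<'E'
from m import *
for cn in ['top','side']:
    c=cap(cn); im=c['pixels'].astype(int); P=cloud(c)
    W=plane(c,np.stack(np.meshgrid(np.arange(560),np.arange(420)),-1).reshape(-1,2),45).reshape(420,560,3)
    th=np.radians(-9.8); d=W[...,:2]-[578.4,125.9]
    lx=d@[np.cos(th),np.sin(th)]; ly=d@[-np.sin(th),np.cos(th)]
    print(cn)
    br=(im.min(-1)>105)&(abs(ly-28.5)<24.5)&(abs(lx)<88)
    for s,r in rects(c,br,45): print('mirror',s,norm(r))
    bk=(im.max(-1)<60)&(abs(ly+28.5)<28)&(abs(lx)<92)
    for s,r in rects(c,bk,45): print('black',s,norm(r))
    hsv=cv2.cvtColor(c['pixels'],cv2.COLOR_RGB2HSV)
    m=((hsv[...,0]>92)&(hsv[...,0]<118)&(hsv[...,1]>70)).astype(np.uint8)
    m=cv2.morphologyEx(m,cv2.MORPH_CLOSE,np.ones((5,5)))
    W4=plane(c,np.stack(np.meshgrid(np.arange(560),np.arange(420)),-1).reshape(-1,2),4).reshape(420,560,3)
    m=m&(abs(W4[...,0]-544)<130)&(abs(W4[...,1]+120)<100)
    for s,r in rects(c,m,4): print('mat',s,norm(r))
    st=(P[...,2]>30)&(abs(lx)<125)&(abs(ly)<80)&(P[...,2]<60)
    for s,r in rects(c,st,45): print('stand',s,norm(r))
    # profile along lane centre (lx) 
    for yy in [28.5]:
        q=[]
        for x in np.arange(-110,112,3):
            i=np.argmin((lx-x)**2+(ly-yy)**2); q.append((int(x),int(im.reshape(-1,3)[i].min())))
        print(q)
    # tall things nearby
    tall=(P[...,2]>60)&(abs(P[...,0]-570)<200)&(abs(P[...,1]-50)<300)&(c['range_z']>0)
    n,l,s_,ce=cv2.connectedComponentsWithStats(tall.astype(np.uint8))
    for i in range(1,n):
        if s_[i,4]>40:
            p=P[l==i]; print('tall',p.min(0).round(),p.max(0).round())
E
```

```text
top
mirror [223, 129, 28, 63] [582.9 155.1 131.3  37.9  -9.7]
black [248, 131, 31, 67] [573.8  99.1 140.   43.7  -9.9]
mat [332, 140, 59, 82] [ 543.8 -119.7  178.4  118.4    4.3]
stand [216, 113, 70, 99] [578.4 125.9 198.  119.1  -9.8]
[(-110, 112), (-107, 112), (-104, 112), (-101, 112), (-98, 92), (-95, 131), (-92, 87), (-89, 75), (-86, 79), (-83, 80), (-80, 76), (-77, 76), (-74, 78), (-71, 58), (-68, 45), (-65, 140), (-62, 140), (-59, 139), (-56, 140), (-53, 141), (-50, 139), (-47, 140), (-44, 139), (-41, 139), (-38, 140), (-35, 141), (-32, 139), (-29, 139), (-26, 139), (-23, 138), (-20, 140), (-17, 139), (-14, 141), (-11, 141), (-8, 139), (-5, 139), (-2, 140), (1, 140), (4, 139), (7, 140), (10, 138), (13, 140), (16, 140), (19, 139), (22, 140), (25, 138), (28, 139), (31, 141), (34, 138), (37, 140), (40, 140), (43, 139), (46, 140), (49, 139), (52, 139), (55, 139), (58, 140), (61, 140), (64, 144), (67, 53), (70, 66), (73, 74), (76, 76), (79, 74), (82, 73), (85, 76), (88, 76), (91, 73), (94, 84), (97, 131), (100, 109), (103, 108), (106, 108), (109, 110)]
tall [690. 246.  60.] [750. 30
[... 583 characters left out ...]
162), (-44, 162), (-41, 162), (-38, 163), (-35, 163), (-32, 163), (-29, 163), (-26, 163), (-23, 163), (-20, 164), (-17, 162), (-14, 162), (-11, 163), (-8, 162), (-5, 163), (-2, 163), (1, 163), (4, 163), (7, 164), (10, 163), (13, 163), (16, 163), (19, 162), (22, 163), (25, 163), (28, 163), (31, 164), (34, 164), (37, 163), (40, 164), (43, 163), (46, 164), (49, 163), (52, 164), (55, 164), (58, 163), (61, 167), (64, 144), (67, 89), (70, 81), (73, 99), (76, 100), (79, 100), (82, 99), (85, 101), (88, 97), (91, 93), (94, 99), (97, 146), (100, 144), (103, 136), (106, 138), (109, 136)]
tall [690. 243.  60.] [751. 295. 163.]
tall [588. 290.  60.] [658. 350.  97.]
tall [513. 304.  60.] [575. 350.  81.]
```

```bash
cat > go.py <<'E'
from h import *
RO=np.array([578.4,125.9]); TH=np.radians(-9.8)
def rk(lx,ly): return RO+lx*np.array([np.cos(TH),np.sin(TH)])+ly*np.array([-np.sin(TH),np.cos(TH)])
def local(p):
    d=np.array(p)[:2]-RO; return np.array([d@[np.cos(TH),np.sin(TH)],d@[-np.sin(TH),np.cos(TH)]])
def rel(x,y,z,yaw,s=None):
    s=s or env.state(); p=s['ee_pos']; w=np.radians(s['tool_rot'][2])
    d=np.array([x,y,z])-p
    return np.round([d[0]*np.cos(w)+d[1]*np.sin(w), d[0]*np.sin(w)-d[1]*np.cos(w), -d[2]],1), round(s['tool_rot'][2]-yaw,2)
E
python3 - <<'E'
from go import *
print(rk(84,29))
for w in [(350,350,224,72),(500,220,200,80.2),(*rk(84,29),120,80.2)]: print(w,rel(*w))
E
```

```text
[666.11033895 140.17923113]
(350, 350, 224, 72) (array([-184. ,  167.3,    0.2]), np.float64(-7.26))
(500, 220, 200, 80.2) (array([-237.5,  358.4,   24.2]), np.float64(-15.46))
(np.float64(666.1103389484281), np.float64(140.17923112607448), 120, 80.2) (array([-238.9,  542.7,  104.2]), np.float64(-15.46))
```

Emit:
drive_tool(
  travel=[
    [-30,28,0],
    [-75,68,0],
    [-120,109,0],
    [-160,145,0],
    [-190,180,0],
    [-205,220,0],
    [-218,260,0],
    [-230,300,5],
    [-236,335,10],
    [-238,360,20],
  ],
  yaw=[-1,-2.5,-4,-6,-8,-10,-12,-14,-15.5,-15.5],
  claw=0,
  squeeze=20,
)

```text
clock: 1.3
ee_pos: [504.0, 216.3, 205.0]
tool_rot: [179.9, -0.0, 80.1]
ft_force: [0.0, 0.2, 0.4]
opening: 17.2
```

```bash
python3 - <<'E'
from go import *
s=env.state();print(s['clock'],s['ee_pos'],s['tool_rot'],s['ft_force'],s['opening'])
print(rel(*rk(84,29),100,80.2,s))
E
```

```text
1.3 [504.03058808 216.32314977 204.96141944] [ 1.79867136e+02 -1.97725123e-02  8.00609866e+01] [0.01715855 0.19166281 0.37809274] 17.24214635180858
(array([-47. , 172.8, 105. ]), np.float64(-0.14))
```

Emit:
drive_tool(
  travel=[
    [-8,30,10],
    [-20,70,25],
    [-31,112,45],
    [-40,148,70],
    [-46,168,92],
    [-47,172.5,104],
    [-47,172.5,105],
    [-47,172.5,105],
  ],
  yaw=[0,0,0,0,0,0,0,0],
)

```text
clock: 2.1
ee_pos: [662.2, 145.0, 99.8]
tool_rot: [-179.9, -0.0, 80.3]
ft_force: [-0.6, 0.3, -0.2]
opening: 0.2
```

```bash
python3 - <<'E'
from go import *
s=env.state();print(s['clock'],s['ee_pos'],local(s['ee_pos']),s['tool_rot'],s['ft_force'],s['opening'])
print(rel(*rk(84,29),65,80.2,s))
cap('side','side1.png');cap('wrist','wrist1.png')
E
```

```text
2.1 [662.19147301 144.98107648  99.78807889] [79.32099886 33.06474813] [-1.79926587e+02 -4.12642486e-02  8.03304398e+01] [-0.63365081  0.28324407 -0.21048649] 0.21028124766809966
(array([-4.1,  4.7, 34.8]), np.float64(0.13))
```

View pics/wrist1.png

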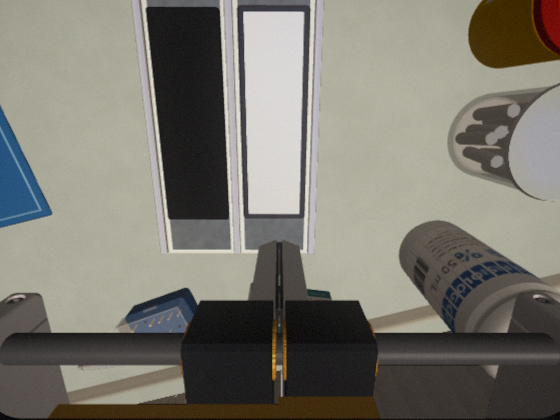

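View pics/side1.png

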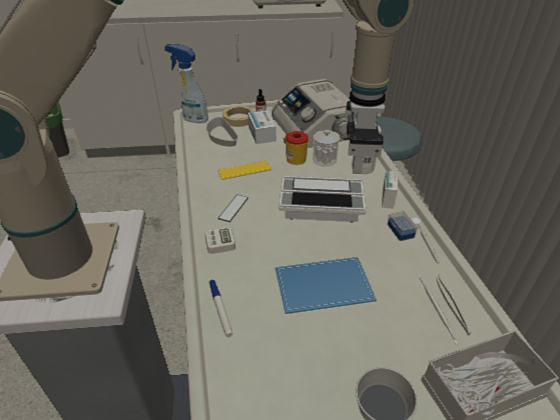

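The wrist view shows the silver mirror with its dark rim in the right-hand lane, centred about (275,115) with its far end at row 215. The black plate is at (188,115), and the closed fingertips are at about (280,245), just past the mirror's far end. Next I correct the offset and go down.

Emit:
drive_tool(
  travel=[
    [-4,5,0],
    [-4,5,0],
    [-4,5,0],
    [-4,5,5],
    [-4,5,15],
    [-4,5,20],
    [-4,5,20],
    [-4,5,20],
  ],
  yaw=[0,0,0,0,0,0,0,0],
)

```text
clock: 3.0
ee_pos: [667.4, 138.7, 78.9]
tool_rot: [-180.0, 0.0, 80.2]
ft_force: [0.1, -0.4, 0.1]
opening: 0.5
```

```bash
python3 - <<'E'
from go import *
s=env.state();print(s['clock'],s['ee_pos'],local(s['ee_pos']),s['tool_rot'],s['ft_force'],s['opening'])
print(rel(*rk(85,29),62,80.2,s))
c=cap('wrist')
# lane features under the wrist camera: project px to planes via tool pose
T=np.array(c['tool_from_camera']); w=np.radians(s['tool_rot'][2])
Rt=np.array([[np.cos(w),np.sin(w),0],[np.sin(w),-np.cos(w),0],[0,0,-1]])
c['R']=(Rt@T[:3,:3]).T; o=Rt@T[:3,3]+s['ee_pos']; c['t']=-c['R']@o
cv2.imwrite('pics/wrist2.png',cv2.cvtColor(c['pixels'],cv2.COLOR_RGB2BGR))
from m import *
im=c['pixels']
for s_,r in rects(c,(im.min(-1)>225),45,3000): print('face',s_,norm(r), local(norm(r)[:2]))
E
```

```text
3.0 [667.39823796 138.6679568   78.93163648] [85.52633911 27.72999099] [-1.79956062e+02  1.67274301e-02  8.02447875e+01] [ 0.13585159 -0.41039307  0.08041509] 0.5267834347194015
(array([ 1.3, -0.5, 16.9]), np.float64(0.04))
```

View pics/wrist2.png

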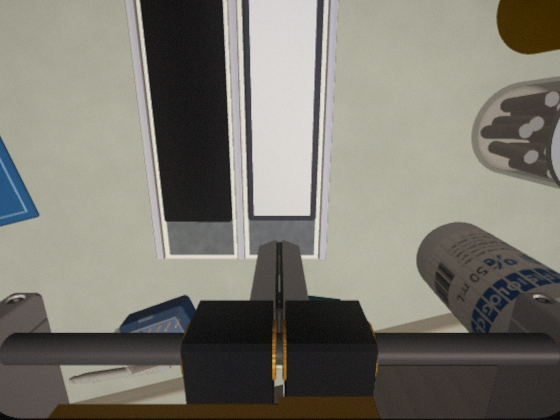

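Emit:
drive_tool(
  travel=[
    [1.3,0,5],
    [1.3,0,10],
    [1.3,0,14],
    [1.3,0,16],
    [1.3,0,17],
    [1.3,0,18],
    [1.3,0,18],
    [1.3,0,18],
  ],
  yaw=[0,0,0,0,0,0,0,0],
)

```text
clock: 3.85
ee_pos: [667.9, 140.0, 61.6]
tool_rot: [180.0, -0.0, 80.2]
ft_force: [0.4, 0.4, 0.3]
opening: 0.6
```

```bash
python3 - <<'E'
from go import *
s=env.state();print(s['clock'],s['ee_pos'],local(s['ee_pos']),s['tool_rot'],s['ft_force'],s['opening'])
c=cap('wrist','wrist3.png')
E
```

```text
3.85 [667.9482239  139.98202866  61.57564271] [85.84463208 29.11850061] [ 1.79990475e+02 -7.04062808e-03  8.02418878e+01] [0.39346871 0.44899921 0.31178706] 0.5720805978232882
```

View pics/wrist3.png

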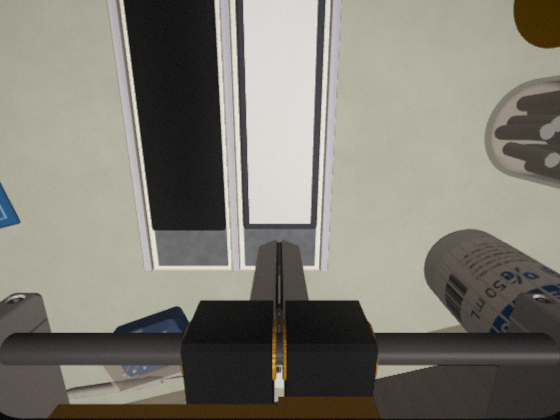

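Emit:
drive_tool(
  travel=[
    [0,-2,0.5],
    [0,-4,0.5],
    [0,-6,0.5],
    [0,-9,0.5],
    [0,-13,0.5],
    [0,-17,0.5],
    [0,-21,0.5],
    [0,-25,0.5],
    [0,-28,0.5],
    [0,-30,0.5],
  ],
  yaw=[0,0,0,0,0,0,0,0,0,0],
)

```text
clock: 4.9
ee_pos: [638.0, 145.2, 61.0]
tool_rot: [-180.0, -0.0, 80.3]
ft_force: [0.3, 0.0, -0.5]
opening: 0.6
```

```bash
python3 - <<'E'
from go import *
s=env.state();print(s['clock'],s['ee_pos'],local(s['ee_pos']),s['tool_rot'],s['ft_force'],s['opening'])
c=cap('top');cv2.imwrite('pics/top1.png',cv2.cvtColor(cv2.resize(c['pixels'][90:240,190:390],None,fx=4,fy=4),cv2.COLOR_RGB2BGR))
cap('wrist','wrist4.png')
E
```

```text
4.9 [637.99349757 145.2037367   61.03049163] [55.43822385 29.16543399] [-1.79997455e+02 -4.10264608e-03  8.02527116e+01] [ 0.30734502  0.02728776 -0.53746786] 0.6212543913675145
```

View pics/top1.png

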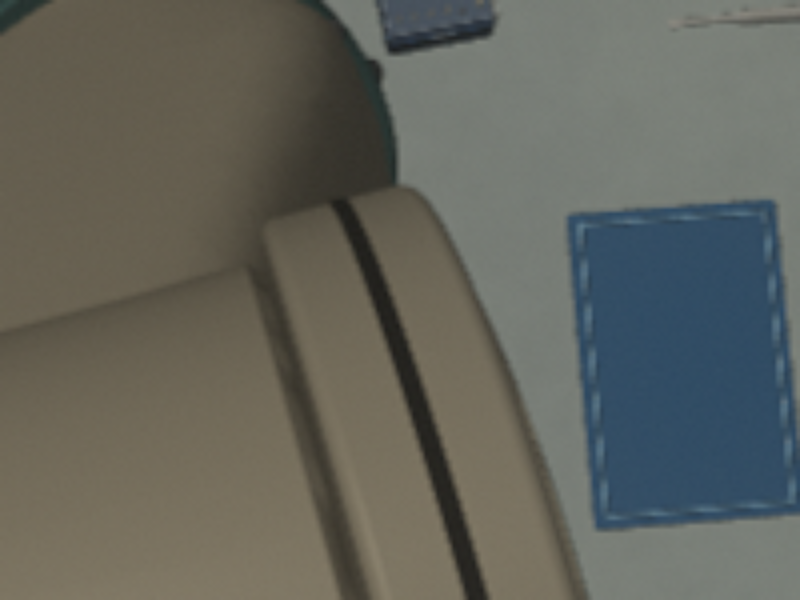

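View pics/wrist4.png

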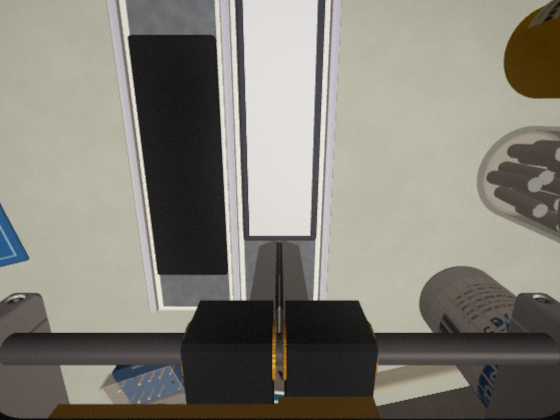

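The wrist view shows the mirror's far end (row 240) touching the fingertip, and the black plate hasn't moved. Keep pushing.

Emit:
drive_tool(
  travel=[
    [0,-3,0],
    [0,-8,0],
    [0,-14,0],
    [0,-20,0],
    [0,-26,0],
    [0,-32,0],
    [0,-38,0],
    [0,-42,0],
    [0,-45,0],
    [0,-46,0],
  ],
  yaw=[0,0,0,0,0,0,0,0,0,0],
)

```text
clock: 6.0
ee_pos: [592.7, 152.9, 61.0]
tool_rot: [-180.0, 0.0, 80.3]
ft_force: [0.3, -0.3, 1.1]
opening: 0.5
```

```bash
cat > look.py <<'E'
from go import *
from m import *
import sys
s=env.state();print(s['clock'],s['ee_pos'],local(s['ee_pos']),s['tool_rot'],s['ft_force'],s['opening'])
n=sys.argv[1]
c=cap('side');im=c['pixels'];W=plane(c,np.stack(np.meshgrid(np.arange(560),np.arange(420)),-1).reshape(-1,2),45).reshape(420,560,3)
cv2.imwrite(f'pics/side{n}.png',cv2.cvtColor(cv2.resize(im[140:260,220:420],None,fx=4,fy=4),cv2.COLOR_RGB2BGR))
d=W[...,:2]-RO;lx=d@[np.cos(TH),np.sin(TH)]; ly=d@[-np.sin(TH),np.cos(TH)]
q=[]
for x in np.arange(-165,-40,3):
    i=np.argmin((lx-x)**2+(ly-29)**2); q.append((int(x),int(im.reshape(-1,3)[i].min())))
print(q)
for a,r in rects(c,(im.max(-1)<60)&(abs(ly+28.5)<28)&(abs(lx)<92),45): print('black',norm(r))
cap('wrist',f'wrist{n}.png')
E
python3 look.py 5
```

```text
6.0 [592.66147794 152.94469588  60.9879669 ] [ 9.45010887 29.07749595] [-1.79993511e+02  1.32172400e-03  8.02545656e+01] [ 0.31931481 -0.31477927  1.05919992] 0.49023716142416607
[(-165, 137), (-162, 137), (-159, 139), (-156, 139), (-153, 138), (-150, 138), (-147, 138), (-144, 140), (-141, 141), (-138, 66), (-135, 135), (-132, 167), (-129, 165), (-126, 164), (-123, 163), (-120, 163), (-117, 164), (-114, 164), (-111, 164), (-108, 164), (-105, 164), (-102, 164), (-99, 164), (-96, 164), (-93, 164), (-90, 165), (-87, 165), (-84, 165), (-81, 165), (-78, 165), (-75, 165), (-72, 165), (-69, 165), (-66, 164), (-63, 164), (-60, 165), (-57, 165), (-54, 165), (-51, 165), (-48, 165), (-45, 165), (-42, 166)]
black [574.2  97.5 137.6  45.3  -9.9]
```

View pics/side5.png

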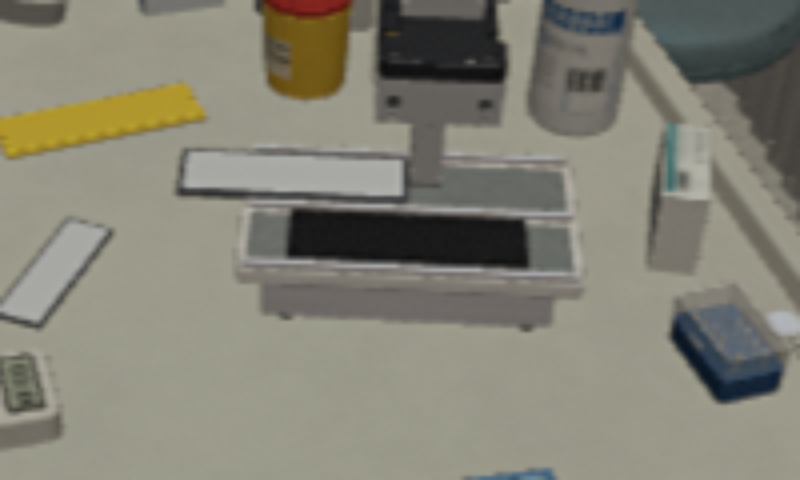

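The side view shows the near end at about lx = -139, so the overhang is about 39 mm. Another 8.5 mm, then back off.

Emit:
drive_tool(
  travel=[
    [0,-2,0],
    [0,-5,0],
    [0,-7.5,0],
    [0,-8.5,0],
    [0,-8.5,0],
    [0,-7,0],
    [0,0,0],
    [0,5,-5],
    [0,5,-30],
    [0,5,-60],
  ],
  yaw=[0,0,0,0,0,0,0,0,0,0],
)

```text
clock: 7.1
ee_pos: [597.7, 151.4, 120.8]
tool_rot: [-179.9, 0.1, 80.2]
ft_force: [-0.2, -0.0, 0.4]
opening: 0.8
```

```bash
python3 look.py 6; python3 - <<'E'
from go import *
for w in [(*rk(-100,29),120,80.2),(*rk(-114,29),120,80.2)]: print(w,rel(*w))
E
```

```text
7.1 [597.70850823 151.42237351 120.80323918] [14.6826061  28.43643996] [-1.79884507e+02  6.37864620e-02  8.02090528e+01] [-0.17479066 -0.01118405  0.43495309] 0.8459399594348861
[(-165, 137), (-162, 137), (-159, 138), (-156, 139), (-153, 140), (-150, 125), (-147, 87), (-144, 117), (-141, 157), (-138, 164), (-135, 164), (-132, 164), (-129, 164), (-126, 163), (-123, 164), (-120, 163), (-117, 164), (-114, 164), (-111, 163), (-108, 163), (-105, 163), (-102, 164), (-99, 164), (-96, 164), (-93, 164), (-90, 165), (-87, 164), (-84, 164), (-81, 164), (-78, 164), (-75, 165), (-72, 164), (-69, 164), (-66, 165), (-63, 164), (-60, 164), (-57, 165), (-54, 164), (-51, 163), (-48, 164), (-45, 164), (-42, 164)]
black [574.2  97.5 137.6  45.3  -9.9]
(np.float64(484.79528562746594), np.float64(171.49777897262447), 120, 80.2) (array([  -1.1, -118.1,    5.1]), np.float64(0.01))
(np.float64(470.99957504869707), np.float64(173.88071196094893), 120, 80.2) (array([  -1.1, -132.1,    5.1]), np.float64(0.01))
```

View pics/side6.png

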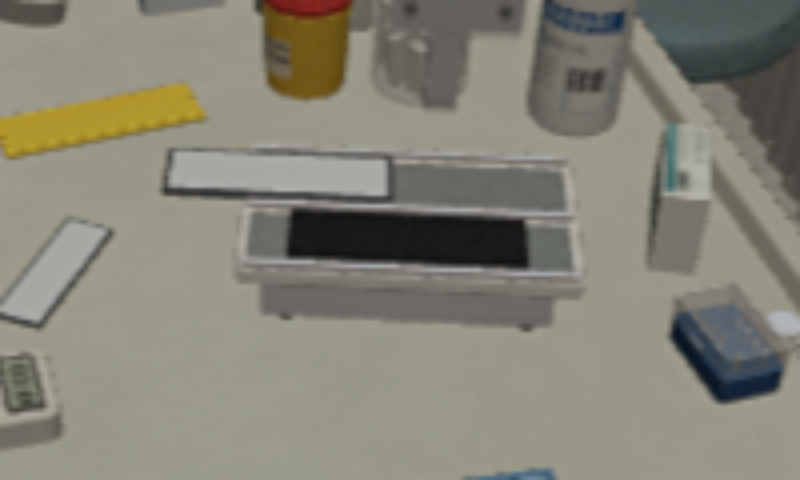

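View pics/wrist6.png

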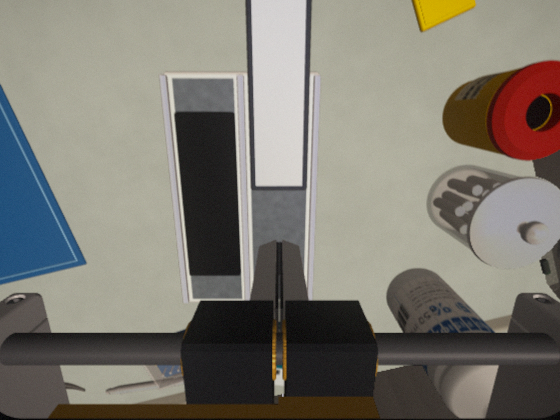

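The overhang is about 48 mm (near end at lx -148, edge at -100), and the black plate is unmoved. Next I open the fingers and move over the overhanging end while the mirror rests.

Emit:
drive_tool(
  travel=[
    [0,-15,0],
    [0,-40,0],
    [0,-70,0],
    [0,-100,0],
    [0,-122,0],
    [-0.5,-132,0],
    [-0.5,-132,0],
    [-0.5,-132,0],
    [-0.5,-132,0],
    [-0.5,-132,0],
  ],
  yaw=[0,0,0,0,0,0,0,0,0,0],
  claw=80,
)

```text
clock: 8.2
ee_pos: [468.8, 173.6, 120.9]
tool_rot: [180.0, -0.0, 80.2]
ft_force: [0.3, 0.3, -0.9]
opening: 76.8
```

```bash
python3 look.py 7; python3 - <<'E'
from go import *
for w in [(*rk(-114,29),56,80.2)]: print(w,rel(*w))
E
```

```text
8.2 [468.78471107 173.60553363 120.8630111 ] [-116.13570649   28.35184621] [ 1.79958633e+02 -9.83450735e-03  8.01842808e+01] [ 0.27795962  0.32227778 -0.88410118] 76.83799337197017
[(-165, 137), (-162, 138), (-159, 138), (-156, 139), (-153, 139), (-150, 125), (-147, 88), (-144, 118), (-141, 157), (-138, 164), (-135, 164), (-132, 163), (-129, 164), (-126, 163), (-123, 163), (-120, 163), (-117, 164), (-114, 164), (-111, 163), (-108, 164), (-105, 163), (-102, 164), (-99, 164), (-96, 164), (-93, 164), (-90, 164), (-87, 164), (-84, 164), (-81, 164), (-78, 164), (-75, 165), (-72, 164), (-69, 164), (-66, 165), (-63, 164), (-60, 164), (-57, 164), (-54, 164), (-51, 164), (-48, 164), (-45, 164), (-42, 164)]
black [574.2  97.5 137.6  45.3  -9.9]
(np.float64(470.99957504869707), np.float64(173.88071196094893), 56, 80.2) (array([ 0.7,  2.6, 64.8]), np.float64(-0.0))
```

View pics/side7.png

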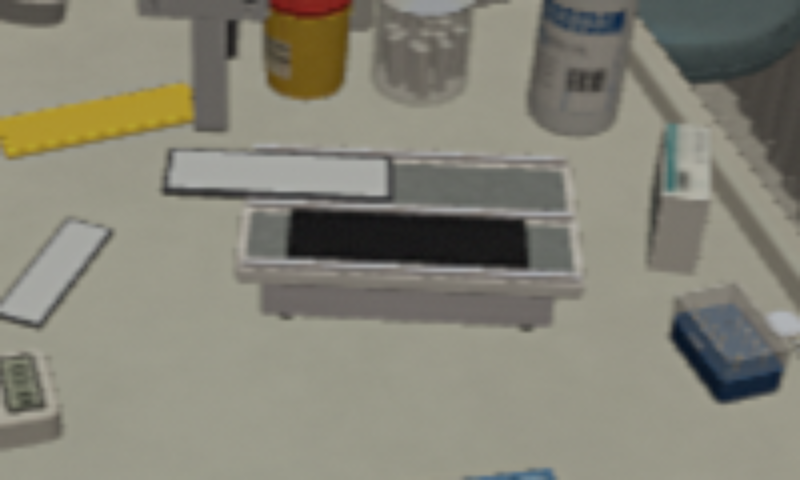

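View pics/wrist7.png

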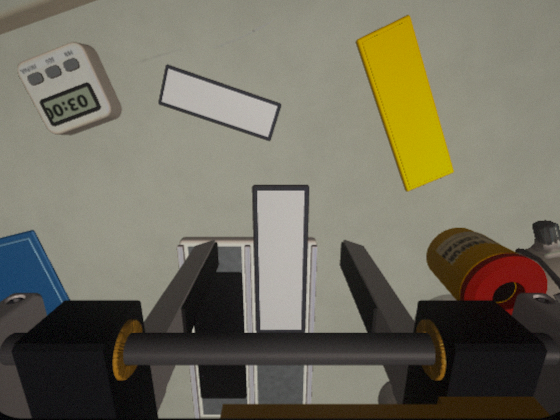

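The wrist view shows the mirror's overhang at (280,187..240) between the open fingers. Going down.

Emit:
drive_tool(
  travel=[
    [0.7,2,5],
    [0.7,2,18],
    [0.7,2,34],
    [0.7,2,48],
    [0.7,2,58],
    [0.7,2,63],
    [0.7,2,65],
    [0.7,2,65],
    [0.7,2,65],
  ],
  yaw=[0,0,0,0,0,0,0,0,0],
)

```text
clock: 9.2
ee_pos: [470.2, 174.4, 56.4]
tool_rot: [180.0, -0.0, 80.2]
ft_force: [0.9, 0.3, -0.4]
opening: 79.7
```

```bash
python3 look.py 8
```

```text
9.2 [470.15558047 174.36166649  56.3894068 ] [-114.91354196   29.3302805 ] [ 1.79958130e+02 -2.71939180e-02  8.02422356e+01] [ 0.89683555  0.26328596 -0.37552501] 79.69699973817175
[(-165, 137), (-162, 138), (-159, 139), (-156, 139), (-153, 140), (-150, 125), (-147, 88), (-144, 118), (-141, 158), (-138, 165), (-135, 165), (-132, 167), (-129, 151), (-126, 90), (-123, 91), (-120, 93), (-117, 93), (-114, 93), (-111, 91), (-108, 141), (-105, 166), (-102, 166), (-99, 164), (-96, 164), (-93, 165), (-90, 164), (-87, 164), (-84, 164), (-81, 164), (-78, 165), (-75, 164), (-72, 165), (-69, 165), (-66, 165), (-63, 164), (-60, 165), (-57, 165), (-54, 165), (-51, 164), (-48, 165), (-45, 164), (-42, 165)]
black [574.2  97.5 137.6  45.3  -9.9]
```

View pics/side8.png

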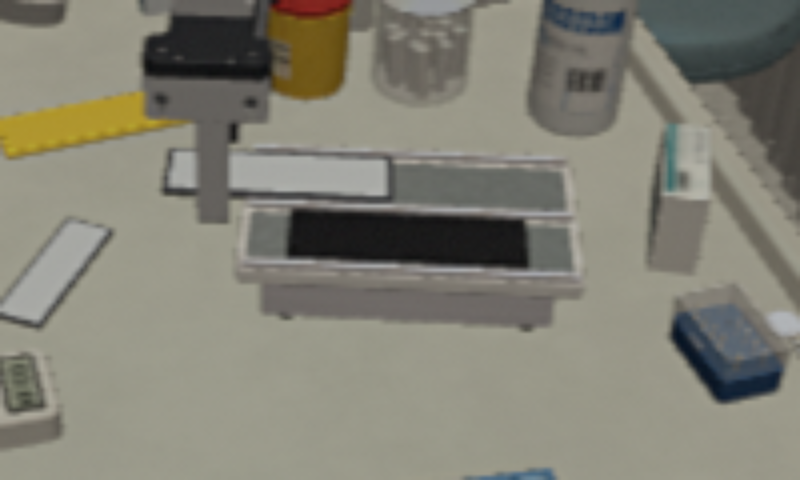

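View pics/wrist8.png

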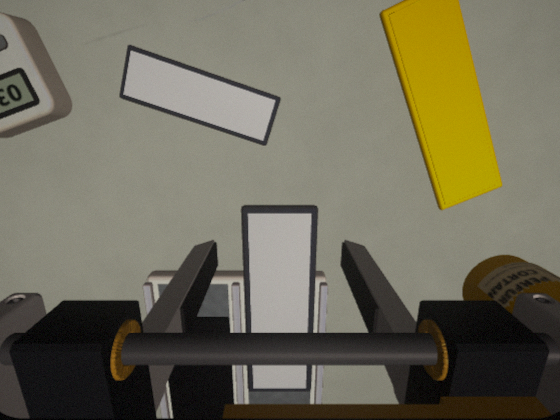

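The fingers straddle the overhang in front of the stand edge. Closing the grip.

Emit:
drive_tool(
  travel=[
    [0,0,0],
    [0,0,0],
    [0,0,0],
    [0,0,0],
    [0,0,0],
    [0,0,0],
    [0,0,0],
    [0,0,0],
  ],
  yaw=[0,0,0,0,0,0,0,0],
  claw=30,
  squeeze=50,
)

```text
clock: 10.1
ee_pos: [469.8, 174.3, 56.0]
tool_rot: [-180.0, -0.0, 80.2]
ft_force: [0.7, -0.5, 1.0]
opening: 44.8
```

Emit:
drive_tool(
  travel=[
    [0,0,-2],
    [0,0,-4],
    [0,0,-7],
    [0,0,-11],
    [0,0,-15],
    [0,0,-20],
    [0,0,-25],
    [0,0,-28],
    [0,0,-30],
    [0,0,-30],
  ],
  yaw=[0,0,0,0,0,0,0,0,0,0],
)

```text
clock: 11.1
ee_pos: [470.0, 174.3, 86.3]
tool_rot: [180.0, -0.0, 80.2]
ft_force: [-0.1, -0.8, -1.0]
opening: 44.8
```

```bash
python3 look.py 9
```

```text
11.1 [469.95016751 174.28002882  86.26130022] [-115.102062     29.21487086] [ 1.79976765e+02 -1.53102834e-02  8.02408661e+01] [-0.12060338 -0.84423404 -0.99864162] 44.770471459107206
[(-165, 137), (-162, 138), (-159, 139), (-156, 139), (-153, 139), (-150, 138), (-147, 138), (-144, 138), (-141, 138), (-138, 137), (-135, 136), (-132, 136), (-129, 137), (-126, 137), (-123, 138), (-120, 138), (-117, 138), (-114, 139), (-111, 138), (-108, 138), (-105, 138), (-102, 137), (-99, 139), (-96, 159), (-93, 145), (-90, 101), (-87, 98), (-84, 102), (-81, 103), (-78, 103), (-75, 101), (-72, 102), (-69, 103), (-66, 103), (-63, 103), (-60, 103), (-57, 100), (-54, 101), (-51, 101), (-48, 102), (-45, 103), (-42, 101)]
black [574.2  97.5 137.6  45.3  -9.9]
```

View pics/side9.png

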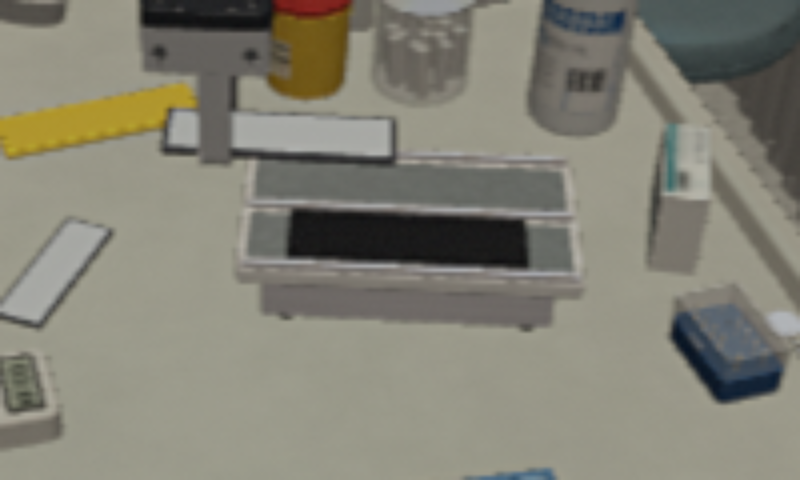

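View pics/wrist9.png

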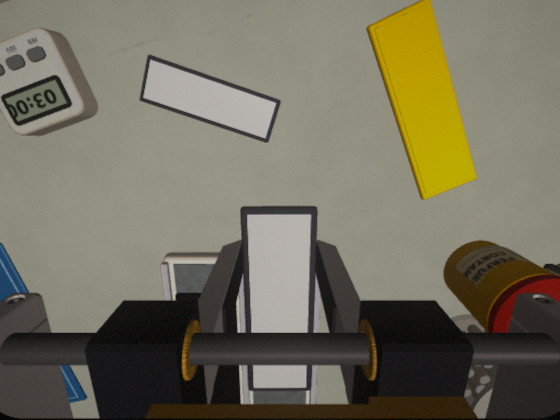

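The mirror is held level and the black plate hasn't moved. Lifting further and carrying it over.

```bash
python3 - <<'E'
from go import *
a=np.radians(4.25);t=np.array([543.6,-120.6])-37*np.array([np.cos(a),np.sin(a)])
print(t,rel(*t,150,94.25))
E
```

```text
[ 506.70174315 -123.34201414] (array([-287. ,   86.9,  -64.1]), np.float64(-14.01))
```

Emit:
drive_tool(
  travel=[
    [0,0,-5],
    [0,0,-14],
    [0,0,-26],
    [0,0,-38],
    [0,0,-50],
    [0,0,-58],
    [0,0,-63],
    [0,0,-65],
    [0,0,-65],
    [0,0,-65],
  ],
  yaw=[0,0,0,0,0,0,0,0,0,0],
)

```text
clock: 12.2
ee_pos: [469.5, 174.1, 150.6]
tool_rot: [-180.0, 0.0, 80.2]
ft_force: [0.4, -0.0, -1.8]
opening: 44.5
```

Now the carry: travel (-287, 87), yaw -14, over two calls.

Emit:
drive_tool(
  travel=[
    [-6,2,0],
    [-18,6,0],
    [-34,11,0],
    [-52,16,0],
    [-71,22,0],
    [-90,28,0],
    [-109,33,0],
    [-126,38,0],
    [-140,42,0],
    [-150,45,0],
  ],
  yaw=[0,-0.5,-1,-2,-3,-4,-5,-6,-6.5,-7],
)

```text
clock: 13.2
ee_pos: [488.4, 16.2, 150.8]
tool_rot: [-180.0, 0.1, 87.1]
ft_force: [0.3, -0.6, -1.5]
opening: 44.9
```

Emit:
drive_tool(
  travel=[
    [-12,4,0],
    [-30,9,0],
    [-50,16,0],
    [-70,22,0],
    [-90,28,0],
    [-108,34,0],
    [-122,38,0],
    [-130,41,0],
    [-132,41,0],
    [-132,41,0],
  ],
  yaw=[0,-1,-2,-3,-4,-5,-6,-7,-7,-7],
)

```text
clock: 14.2
ee_pos: [523.1, -114.8, 150.8]
tool_rot: [-180.0, -0.0, 94.2]
ft_force: [-0.7, 0.4, -1.3]
opening: 45.1
```

```bash
python3 - <<'E'
from go import *
s=env.state();print(s['clock'],s['ee_pos'],s['tool_rot'],s['ft_force'],s['opening'])
print(rel(506.7,-123.3,80,94.25,s))
cap('side','side10.png');cap('wrist','wrist10.png')
E
```

```text
14.2 [ 523.10902559 -114.82979308  150.8291626 ] [-1.79976928e+02 -2.79272614e-02  9.42301917e+01] [-0.72002377  0.35413648 -1.33606337] 45.07141251776901
(array([ -7.2, -17. ,  70.8]), np.float64(-0.02))
```

View pics/side10.png

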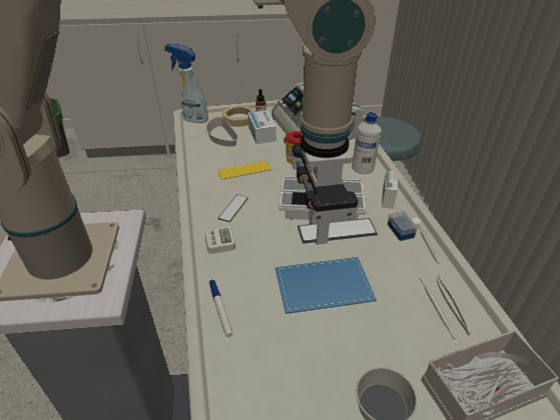

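View pics/wrist10.png

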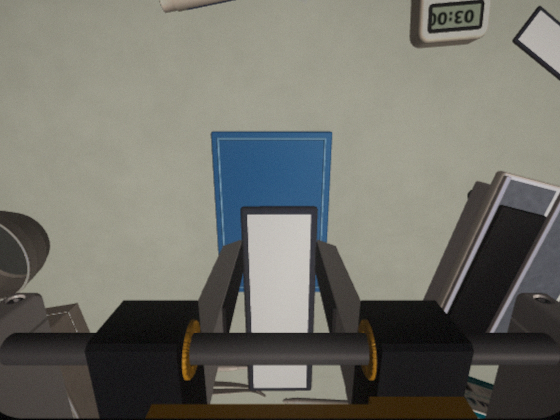

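Emit:
drive_tool(
  travel=[
    [-1,-3,0],
    [-4,-9,5],
    [-7,-15,15],
    [-7,-17,28],
    [-7,-17,42],
    [-7,-17,54],
    [-7,-17,63],
    [-7,-17,69],
    [-7,-17,71],
    [-7,-17,71],
  ],
  yaw=[0,0,0,0,0,0,0,0,0,0],
)

```text
clock: 15.3
ee_pos: [506.9, -123.2, 79.8]
tool_rot: [-180.0, -0.0, 94.2]
ft_force: [-0.3, 0.3, -1.4]
opening: 45.0
```

```bash
cat > w.py <<'E'
from go import *
def wristcam(save=None):
    s=env.state(); c=cap('wrist',save)
    T=np.array(c['tool_from_camera']); w=np.radians(s['tool_rot'][2])
    Rt=np.array([[np.cos(w),np.sin(w),0],[np.sin(w),-np.cos(w),0],[0,0,-1]])
    c['R']=(Rt@T[:3,:3]).T; c['t']=-c['R']@(Rt@T[:3,3]+s['ee_pos']); return c
E
python3 - <<'E'
from w import *
s=env.state();print(s['clock'],s['ee_pos'],s['tool_rot'],s['ft_force'],s['opening'])
print(rel(506.7,-123.3,23.5,94.25,s))
c=wristcam('wrist11.png'); print(s['ee_pos'][2]-13.5)
z=s['ee_pos'][2]-11
print('mirror corners', plane(c,[(242,208),(317,208),(248,389),(310,389)],z).round(1))
cap('side','side11.png')
E
```

```text
15.3 [ 506.92523457 -123.24122829   79.82044302] [-1.79991191e+02 -4.17627667e-03  9.42478361e+01] [-0.30665065  0.33266195 -1.39816617] 44.962335153288414
(array([-0. , -0.2, 56.3]), np.float64(-0.0))
66.32044301635837
mirror corners [[ 476.1 -148.4   68.8]
 [ 472.9 -104.2   68.8]
 [ 611.7 -138.8   68.8]
 [ 608.4  -94.3   68.8]]
```

View pics/wrist11.png

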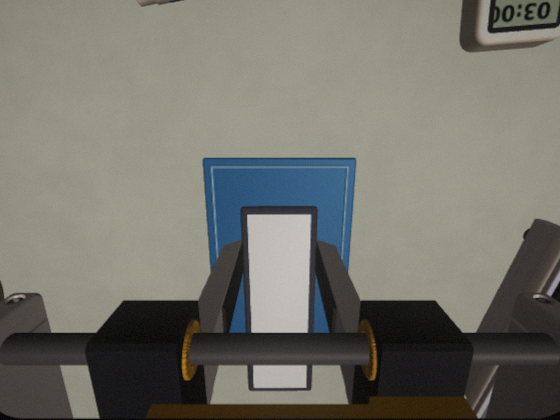

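View pics/side11.png

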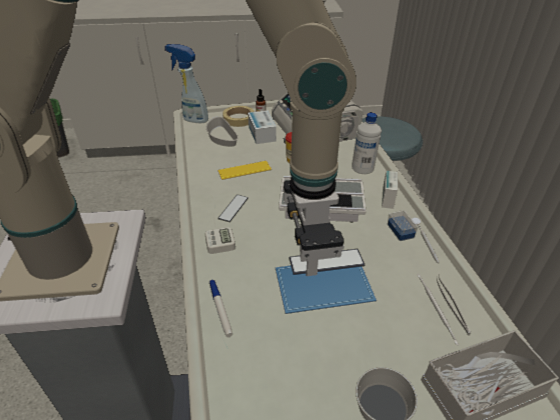

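The mirror is centred over the mat (wrist estimate 542.3, -121.4; mat 543.6, -120.6). Lowering.

Emit:
drive_tool(
  travel=[
    [0,1,5],
    [0,1,13],
    [0,1,23],
    [0,1,33],
    [0,1,41],
    [0,1,47],
    [0,1,51],
    [0,1,53],
    [0,1,54],
    [0,1,54],
  ],
  yaw=[0,0,0,0,0,0,0,0,0,0],
)

```text
clock: 16.4
ee_pos: [508.0, -123.2, 26.0]
tool_rot: [180.0, 0.0, 94.2]
ft_force: [-0.2, -0.5, -1.8]
opening: 44.6
```

Emit:
drive_tool(
  travel=[
    [0,0,0.5],
    [0,0,1],
    [0,0,1.5],
    [0,0,2],
    [0,0,2],
    [0,0,2],
  ],
  yaw=[0,0,0,0,0,0],
)

```text
clock: 17.0
ee_pos: [507.9, -123.2, 24.0]
tool_rot: [-180.0, -0.0, 94.2]
ft_force: [-0.3, 0.5, -2.1]
opening: 44.8
```

Emit:
drive_tool(
  travel=[
    [0,0,0.4],
    [0,0,0.8],
    [0,0,0.8],
    [0,0,0.8],
  ],
  yaw=[0,0,0,0],
)

```text
clock: 17.4
ee_pos: [507.9, -123.2, 23.3]
tool_rot: [180.0, 0.0, 94.2]
ft_force: [-0.6, 0.0, 1.6]
opening: 44.8
```

Emit:
drive_tool(
  travel=[
    [0,0,0],
    [0,0,0],
    [0,0,0],
    [0,0,0],
    [0,0,0],
    [0,0,0],
  ],
  yaw=[0,0,0,0,0,0],
  claw=66,
)

```text
clock: 18.0
ee_pos: [508.2, -123.7, 23.3]
tool_rot: [180.0, 0.0, 94.2]
ft_force: [0.2, -2.7, 2.7]
opening: 65.9
```

```bash
python3 - <<'E'
from w import *
s=env.state();print(s['clock'],s['ee_pos'],s['tool_rot'],s['ft_force'],s['opening'])
wristcam('wrist12.png')
E
```

```text
18.0 [ 508.22611308 -123.71661531   23.31328048] [1.79959923e+02 3.49307462e-02 9.42189065e+01] [ 0.19395477 -2.72038704  2.7044768 ] 65.89368091912338
```

View pics/wrist12.png

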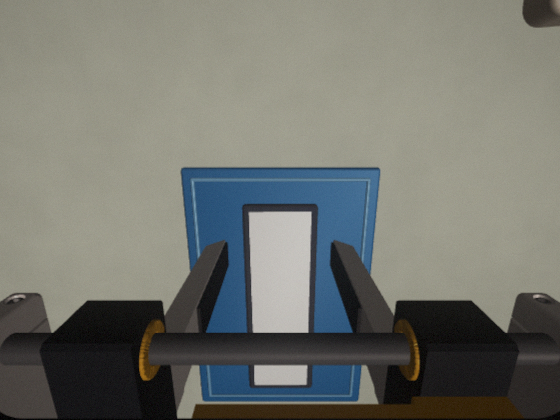

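The mirror is free on the mat, with both fingers clear of it. Rising straight up, then back for an unobstructed look.

Emit:
drive_tool(
  travel=[
    [0,0,-3],
    [0,0,-12],
    [0,0,-28],
    [0,0,-48],
    [0,0,-70],
    [0,0,-95],
    [0,0,-120],
    [0,0,-145],
    [0,0,-160],
    [0,0,-165],
  ],
  yaw=[0,0,0,0,0,0,0,0,0,0],
)

```text
clock: 19.05
ee_pos: [508.5, -122.7, 190.1]
tool_rot: [179.8, 0.0, 94.3]
ft_force: [-0.8, 0.6, -0.7]
opening: 65.7
```

Emit:
drive_tool(
  travel=[
    [0,-10,0],
    [-30,-25,0],
    [-70,-40,0],
    [-110,-50,0],
    [-150,-50,0],
    [-185,-50,0],
    [-200,-50,0],
    [-200,-50,0],
  ],
  yaw=[0,0,0,0,0,0,0,0],
)

```text
clock: 19.85
ee_pos: [471.3, -327.7, 186.9]
tool_rot: [-179.9, -0.0, 94.0]
ft_force: [-0.0, -0.5, 0.1]
opening: 66.2
```

```bash
python3 - <<'E'
from w import *
from m import *
s=env.state();print(s['clock'],s['ee_pos'],s['ft_force'])
for n in ['top','side']:
    c=cap(n,n+'13.png');im=c['pixels']
    W=plane(c,np.stack(np.meshgrid(np.arange(560),np.arange(420)),-1).reshape(-1,2),9).reshape(420,560,3)
    roi=(abs(W[...,0]-544)<82)&(abs(W[...,1]+120)<50)
    hsv=cv2.cvtColor(im,cv2.COLOR_RGB2HSV)
    for a,r in rects(c,roi&(im.min(-1)>100)&(hsv[...,1]<60),9): print(n,'mirror',a,norm(r))
    d=W[...,:2]-RO
    W5=plane(c,np.stack(np.meshgrid(np.arange(560),np.arange(420)),-1).reshape(-1,2),45).reshape(420,560,3)[...,:2]-RO
    lx=W5@[np.cos(TH),np.sin(TH)]; ly=W5@[-np.sin(TH),np.cos(TH)]
    for a,r in rects(c,(im.max(-1)<60)&(abs(ly+28.5)<28)&(abs(lx)<92),45): print('black',norm(r))
P=cloud(c); print(np.median(P[265:300,290:350,2]))
E
```

```text
19.85 [ 471.32466756 -327.67481129  186.93336899] [-0.0206311  -0.51346881  0.07210758]
top mirror [351, 150, 22, 60] [ 545.2 -120.   131.4   38.1    4.5]
black [573.8  99.1 140.   43.8  -9.8]
308.3073545857093
```

View pics/top13.png

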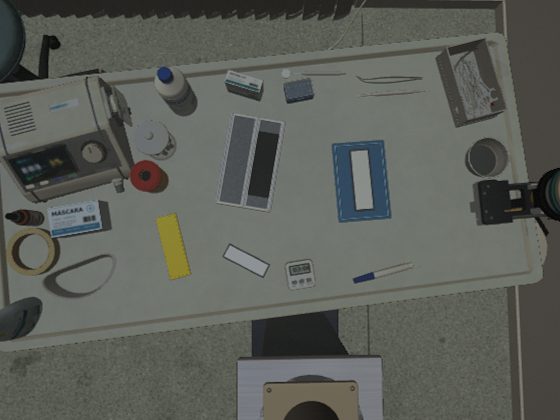

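View pics/side13.png

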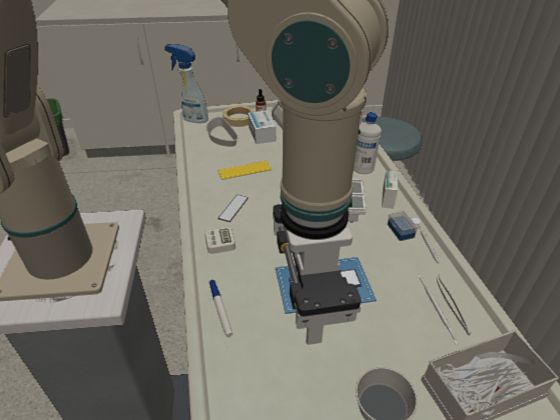

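The mirror is 1.5 mm and 0.2° from the mat's centre and axis, and the black plate is where it was. Handing in.

```bash
python3 -c "
from rig import env
print(env.finish_job())"
```

```text
the job is handed in; nothing more can be done
None
```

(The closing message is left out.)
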